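Hold up the ammonite in the specimen tongs

ROBOT

A 6-joint arm with a two-finger parallel gripper is mounted at the origin on a cart in front of the work surface, level with it; the furniture and walls round the work are solid. World frame = base frame: x ahead of the robot, y to its left, z up, the work surface at z = 0. Lengths are in m, angles in rad, forces in N, time in s.
With the tool pointing down it reaches from about 0.25 to 0.725 m from the base axis. Payload 4 kg.
Tool frame: the origin (TCP) lies on the centre line of the jaws, within the pads' length; the fingertips stand 17 mm ahead of it and the grasp point (between the pads) lies 2 mm behind it; z points along the fingers, y is the line along which they close (so a half turn about z gives the same grasp; the last joint's range is limited). The gripper opens to 85 mm and grips with 20 to 120 N. Pads are 22 mm wide; open, the fingers measure 114 mm over their backs; the gripper's body (76 mm by 85 mm) begins 54 mm behind the grasp point. The pads swing forward as they close: fully open they stand 13 mm farther back than shut.
Start: joints at [-1.227, 0.241, 0.005, 1.335, 0, 1.571], TCP at [0.169, -0.471, 0.248] pointing down, gripper open.
Joint ranges: [-2.72, 2.72], [-1.05, 1.87], [-1.09, 1.28], [-1.99, 2.15], [-1.42, 1.44], [-3.14, 3.14]. Speed limits (rad/s): [2.79, 2.79, 3.14, 3.14, 3.14, 3.14].

INTERFACE

Orientations are given as a unit quaternion [x, y, z, w].
In Python, from workcell import get_obs, imaging, order gives the robot as it stands.
- The arm moves only by the tool apply_moves, never from a script. Its argument "targets" is a list that holds one entry, the list of rows, each a list of 5 numbers: the shift along the world's x, y, z in units of 40 mm (1.0 is 40 mm), then the turn about the world's z in degrees, then the gripper command: -1 is shut, 1 is fully open, values between are in proportion. In form: [[[dx, dy, dz, turn, fingers], ...]]. A call has 1 to 8 rows; each row shifts and turns the commanded pose from where the row before left it; what a row does not reach is not made up. A row lasts 1/12 s, in which the tool goes at most 41.7 mm and 7.16 degrees, less where a joint would pass 70% of its speed; a pose out of reach is approached as far as the arm can. A call is refused whole if a number of a shift passes 1 or a number of a turn 7.16, either way. A call with a gripper value outside its range is refused whole. The fingers move at their own pace and stop on an object; the grip force is fixed at half the most. Time passes only in rows, so rows that do not move let the fingers close. It gives the time, the measured TCP pose, the force, the opening and the grip force at its end, in the units of the state.
- get_obs(): the state, without advancing time (a new reading comes with each control period).
- imaging.camera(name): name is "side" or "top" or "wrist"; returns (picture, depth): 400x640x3 uint8, blue, green, red; 400x640 float32, m along the optical axis (not along the pixel's ray), 0 where there is no reading.
- imaging.get_calibration(name): a dict with "camera_matrix" (3x3 intrinsics, pixels), "eye" and "rotation" of the camera in the world; the wrist camera has in their place "hand_eye" (4x4, takes a point from camera to tool coordinates, whose origin is the TCP and whose axes are the flange's). Camera axes: x right, y down, z forward; pixel columns grow to the right and rows downward; lengths in m; the calibration is good to about 2 mm. The wrist camera is an equidistant fisheye: a pixel r from the principal point sees the ray r / f radians off the axis. A picture is of the moment at which its call begins: read the wrist's pose just before it. get_calibration takes no time and is no camera call.
- order.job_done(): hands the job in; it is judged then, once.
The state is a dict: "clock": time; "joint_pos": joint angles; "joint_vel": joint speeds; "tau": joint torques, N m; "eef_pos": TCP position; "tool_rot": TCP orientation; "ft_force": force on the tool from outside, world axes, zero at the start; "ft_torque": the same for the moment, N m; "grip_width": finger opening in m; "grasp_force": force on a finger pad.
Only numpy, scipy, OpenCV 4.12 (cv2) and the standard library are available. Lean on these libraries where they do the work, as an engineer would, in place of code of your own. Each camera call takes 0.05 s, during which the arm holds its last target. There are 200 camera calls.

TASK

Take the spring tongs from their rest and, without letting the gripper itself touch it, grip the coiled ammonite fossil by its rim between the tongs' rubber tips and lift it off its post without dropping it. Finish while still holding it, steady, in the closed tongs about 10 cm above the middle of the grey felt viewing pad, where a slip would do it no harm. Leave the other two specimens and the magnifier and stapler undisturbed.

Things in the scene. Friction and masses are not known exactly. Their poses are not given: they have to be found in the camera images.
- tongs_grip (a point): Where to take the tongs: midway between their flat upright arms, 82 mm from the hinge, half-way up; 29 mm above the desk at the start. Own x points to the tips, y to the left arm. Gripped across y (flat for 25 mm each way along x): 50 mm wide outside as they lie open; pressed to 35 mm the tips hold the ammonite. Fingers set to 43 mm (flats parallel) hold the tongs securely and still open.
- tongs_tip (a point): Point midway between the two rubber tips, 69 mm farther along x than tongs_grip, same height and axes. The upright rubber faces are 28 mm long (14 mm each way along x) and 14 mm high. They stand 64 mm apart as the tongs lie open, about 53 mm with 43 mm outside width at tongs_grip, and 36 mm, parallel, with about 35 mm. The arms add 6 mm to each side.
- tongs_left (a joint): How far each arm of the tongs is closed: 0 fully open, 0.095 with the tips 36 mm apart (on the ammonite), more when closed further (rad, at most 0.21).
- ammonite_center (a point): Centre of the ammonite, a brown stone disc coiled in a ribbed spiral, 36 mm in diameter, 14 mm thick, about 0.035 kg, lying flat and loose on one of the three posts of the specimen stand (centre 47 mm above the desk). Its z points up; it may be turned any way round.
- quartz_center (a point): Middle of another specimen, a cluster of pale pointed quartz crystals, 35 mm across and 45 mm high, on another post. Bystander.
- urchin_center (a point): Middle of the third specimen, a fossil sea urchin, a smooth pale dome of 36 mm diameter and 20 mm height, on another post. Bystander.
- stand: The specimen stand, fixed: an oak plank 62 mm (x) by 272 mm (y) and 19 mm high with three turned posts of 25 mm diameter, one in the middle and one 95 mm to each side along y; the specimens lie on top of the posts, 40 mm above the desk. Origin on the desk under its middle; its -x side faces the robot.
- rest: The tongs' rest, fixed, 163 mm (x) by 100 mm (y), nowhere over 29 mm high; origin on the desk under its middle, x as the tongs' x. A bar at each end carries the tongs 22 mm up; between the bars (50 mm behind to 55 mm ahead of tongs_grip) is only a strip 16 mm wide and 7 mm high along x, so fingers have room on both sides.
- pad_center (a point): Middle of the top of the felt viewing pad, a grey square of 132 mm with a brown edge (150 mm in all), 5 mm thick, fixed on the desk. Its x and y run along its edges.
- ammonite: The ammonite itself; origin in the middle of its underside.
- tongs: Spring tongs: bare steel, black rubber tips, 190 mm long, 14 mm high, 0.08 kg, lying flat on a low oak rest. Origin under the hinge pin, 82 mm behind tongs_grip and 7 mm lower, same axes. A spring holds them open and pushes each finger at tongs_grip outward with about 4 N at 50 mm, 7 N at 43 mm, 11 N at 35 mm. Both arms move alike. Balance point 10 mm behind tongs_grip.
- magnifier: Magnifying glass lying on the desk in front of the stand, 79x172x16 mm. Bystander.
- stapler: Stapler near the pad, 36x148x51 mm. Bystander.
There are look-alikes about, which are no part of the job. Leave any blue or orange look-alike of the ammonite alone.

How it is judged:
By the outcome, as a careful person would: the job done as asked, in the order asked, and still so for the second after the job is handed in, while the arm keeps its last pose, push and grip.
It also fails if it takes over 48 s, if anything falls off the work surface, if the arm or the gripper's body presses on something with over 40 N, if the wrist force passes 120 N, or if a joint passes its speed limit or range.

## Working session

There is one attempt and no reset: what is moved stays moved. The work goes in short steps, Python scripts to look and compute and a tool call to move; the robot and the scene stay as the last step left them, time stands still between calls to the robot, and variables do not carry over. Pictures are saved under pics/ and viewed, at most 10 in all, crops included, and the job is handed in when it is done.

Besides the shell and the picture viewer there is one more tool, called as a command line: name --argument value ..., lists and objects as JSON in quotes. apply_moves: Moves the arm, as the interface text tells. Its arguments: {"type":"object","properties":{"targets":{"type":"array","items":{"type":"array","items":{"type":"array","items":{"type":"number"}}}}},"required":["targets"]}

```bash
mkdir -p pics; cat > h.py <<'E'
import numpy as np, cv2
from workcell import get_obs, imaging, order
def shot(n,f=None):
    o=get_obs(); p,d=imaging.camera(n); np.savez('pics/%s.npz'%n,p=p,d=d,pos=o['eef_pos'],rot=o['tool_rot'])
    if f: cv2.imwrite('pics/'+f,p)
    return p,d
def onplane(n,uv,z):
    c=imaging.get_calibration(n);K=np.array(c['camera_matrix']);R=np.array(c['rotation']);e=np.array(c['eye'])
    r=R@np.linalg.inv(K)@np.array([uv[0],uv[1],1.]); return e+r*(z-e[2])/r[2]
def cloud(n,d):
    c=imaging.get_calibration(n);K=np.array(c['camera_matrix']);R=np.array(c['rotation']);e=np.array(c['eye'])
    v,u=np.mgrid[:d.shape[0],:d.shape[1]]
    P=np.stack([(u-K[0,2])/K[0,0]*d,(v-K[1,2])/K[1,1]*d,d],-1)@R.T+e
    P[d==0]=np.nan; return P
E
python3 - <<'E'
from h import *
shot('top','top.png');shot('side','side.png')
for n in('top','side'):print({k:np.round(v,3).tolist() for k,v in imaging.get_calibration(n).items() if k!='name'})
print(get_obs())
E
```

```text
{'camera_matrix': [[417.678, 0.0, 326.136], [0.0, 417.678, 194.122], [0.0, 0.0, 1.0]], 'eye': [0.281, 0.044, 1.097], 'rotation': [0.713, -0.692, 0.076, -0.081]}
{'camera_matrix': [[393.132, 0.0, 324.072], [0.0, 393.132, 199.901], [0.0, 0.0, 1.0]], 'eye': [0.334, 0.796, 0.542], 'rotation': [-0.107, 0.869, -0.478, 0.066]}
{'clock': 0.1, 'joint_pos': array([-1.22698717e+00,  2.41391929e-01,  3.89017050e-03,  1.33519209e+00,
        1.28403006e-05,  1.57078959e+00]), 'joint_vel': array([-0.000558  , -0.00149661,  0.0011762 ,  0.00092163,  0.00166226,
        0.00080382]), 'tau': array([-2.48407250e-04, -3.73137081e+01,  2.53010345e+01,  1.08426248e-02,
       -1.46448059e-05,  1.00897552e-05]), 'eef_pos': array([ 0.16836756, -0.47025213,  0.24748674]), 'tool_rot': array([ 9.85259740e-01,  1.71062400e-01, -1.55965816e-04, -9.35877005e-04]), 'ft_force': array([ 0.31490584, -0.29014962,  0.54521146]), 'ft_torque': array([-0.01277226, -0.01212282, -0.00324596]), 'grasp_force': 0.0, 'grip_width': 0.08511205703738406}
```

View pics/top.png

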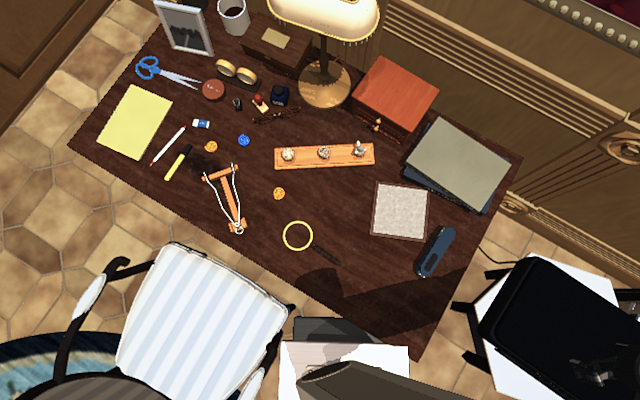

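View pics/side.png

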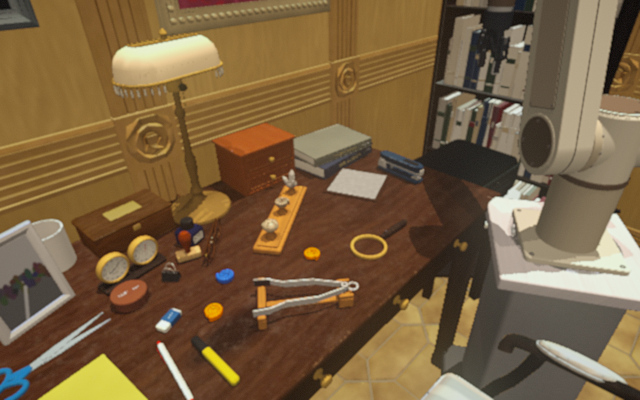

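Top view: the tongs are at about (230,200), with the hinge at (236,228) and tips toward (222,168). The stand is at (325,155), with posts at (288,154), (323,152) and (360,149). The pad is at (400,210), the stapler at (435,252) and the magnifier at (298,236). Blue and orange look-alike discs are at (244,140), (210,146) and (278,193).

```bash
python3 - <<'E'
s=open('h.py').read().replace("R=np.array(c['rotation'])","R=Rot.from_quat(c['rotation']).as_matrix()").replace("import numpy as np, cv2","import numpy as np, cv2\nfrom scipy.spatial.transform import Rotation as Rot")
open('h.py','w').write(s)
E
python3 - <<'E'
from h import *
t=np.load('pics/top.npz');s=np.load('pics/side.npz')
a=cv2.resize(t['p'][130:180,265:385],None,fx=6,fy=6,interpolation=2)[:, :720]
b=cv2.resize(s['p'][160:260,240:330],None,fx=3,fy=3,interpolation=2)
c=cv2.resize(t['p'][155:240,195:255],None,fx=3.5,fy=3.5,interpolation=2)
im=np.zeros((600,720,3),np.uint8);im[:300]=a;im[300:600,:270]=b;im[300:300+c.shape[0],280:280+c.shape[1]]=c[:300]
cv2.imwrite('pics/crop.png',im)
P=cloud('top',t['d']);
for n,uv,z in[('L',(288,154),.05),('M',(323,152),.05),('R',(360,149),.05),('hinge',(237,228),.029),('tipR',(236,168),.029),('tipL',(205,177),.029),('pad',(400,210),.005)]:
  print(n,onplane('top',uv,z).round(3),P[uv[1],uv[0]].round(3))
E
```

```text
L [0.624 0.16  0.05 ] [0.62  0.158 0.061]
M [0.632 0.068 0.05 ] [0.632 0.068 0.049]
R [ 0.643 -0.029  0.05 ] [ 0.635 -0.028  0.073]
hinge [0.427 0.283 0.029] [0.427 0.283 0.029]
tipR [0.588 0.298 0.029] [0.588 0.299 0.027]
tipL [0.561 0.379 0.029] [0.561 0.379 0.027]
pad [ 0.491 -0.141  0.005] [ 0.491 -0.14   0.008]
```

View pics/crop.png

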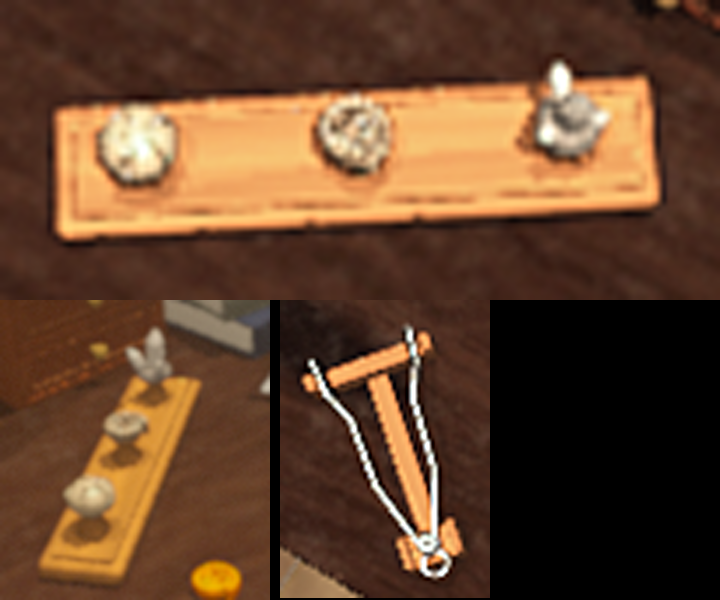

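Candidates for the ammonite:
- Brown coiled flat disc on the middle post (323,152)
- Pale smooth dome on the left post (288,154), which is the urchin
- Crystals on the right post (360,149), which are the quartz
- Blue disc (244,140) and orange discs (210,146) and (278,193), all on the desk

I choose the middle post. The crop shows a dark, mottled, flat disc there, and the depth puts its top at about 0.05 m. Next I'll refine the measurements.

```bash
python3 - <<'E'
from h import *
t=np.load('pics/top.npz');p=t['p'];P=cloud('top',t['d'])
hsv=cv2.cvtColor(p,cv2.COLOR_BGR2HSV);v,u=np.mgrid[:400,:640]
def box(a,b,c,d):return (u>=a)&(u<b)&(v>=c)&(v<d)
# tongs: bright, unsaturated steel
m=box(195,250,155,240)&(hsv[...,1]<70)&(hsv[...,2]>130)
Q=np.array([onplane('top',(x,y),.034)[:2] for y,x in zip(*np.nonzero(m))])
h=onplane('top',(236,226),.03)[:2]
a=np.deg2rad(20.6)
for _ in range(5):
  X=np.array([np.cos(a),np.sin(a)]);Y=np.array([-X[1],X[0]])
  s=(Q-h)@X;w=(Q-h)@Y
  st=np.arange(0.03,.165,.01);mid=[];
  for q in st:
    k=abs(s-q)<.006
    mid.append((w[k].max()+w[k].min())/2 if k.sum()>1 else np.nan)
  mid=np.array(mid);ok=~np.isnan(mid);c=np.polyfit(st[ok],mid[ok],1);h=h+Y*c[1];a+=np.arctan(c[0])
print('tongs yaw',np.rad2deg(a),'s range',s.min(),s.max(),(mid*1e3).round(1), [round(1e3*(np.ptp(w[abs(s-q)<.006])),0) for q in st if (abs(s-q)<.006).any()])
for L in(s.max()-.165+.082-0,s.min()+.1075):print('grip est',h+X*L)
print('tip end',h+X*s.max(),'hinge end',h+X*s.min())
# ammonite
for nm,b,z in(('amm',box(310,337,140,165),.047),('urch',box(275,302,140,168),.05)):
  m=b&(hsv[...,1]<120)&(hsv[...,2]>60)&(P[...,2]>.03)
  yy,xx=np.nonzero(m);uv=((xx.min()+xx.max())/2,(yy.min()+yy.max())/2)
  print(nm,m.sum(),uv,np.ptp(xx),np.ptp(yy),onplane('top',uv,z),np.nanmedian(P[m],0),np.nanmax(P[m][:,2]))
# pad
m=(box(355,440,170,250)&(hsv[...,1]<60)&(hsv[...,2]>90)).astype(np.uint8)
n,l,st,ce=cv2.connectedComponentsWithStats(m);i=1+st[1:,4].argmax();r=cv2.minAreaRect(np.argwhere(l==i)[:,::-1].astype(np.float32));print(r,onplane('top',r[0],.005),st[i])
cs=np.array([onplane('top',q,.005)[:2] for q in cv2.boxPoints(r)]);print(cs.round(3),np.linalg.norm(np.diff(cs,axis=0),axis=1))
m=box(265,385,135,175)&(hsv[...,1]>110)&(hsv[...,2]>120)
r=cv2.minAreaRect(np.argwhere(m)[:,::-1].astype(np.float32));print('stand',onplane('top',r[0],.019));cs=np.array([onplane('top',q,.019)[:2] for q in cv2.boxPoints(r)]);print(cs.round(3))
E
```

```text
tongs yaw 22.52277182838666 s range -0.022504962915934523 0.16738227079741158 [ 0.5  0.  -0.4 -0.  -0.1 -0.1 -0.1 -0.1 -0.1  0.7 -0.2  0.2 -0.3  0.1] [np.float64(35.0), np.float64(40.0), np.float64(46.0), np.float64(49.0), np.float64(50.0), np.float64(50.0), np.float64(52.0), np.float64(52.0), np.float64(54.0), np.float64(61.0), np.float64(72.0), np.float64(77.0), np.float64(78.0), np.float64(80.0)]
grip est [0.51135578 0.31547187]
grip est [0.51192181 0.31570659]
tip end [0.58802515 0.34726506] hinge end [0.41262111 0.27452865]
amm 105 (np.float64(324.0), np.float64(152.0)) 10 12 [0.63304676 0.06517589 0.047     ] [0.63216087 0.06493019 0.05050117] 0.0554008404406805
urch 122 (np.float64(287.5), np.float64(153.0)) 11 12 [0.62658672 0.16100995 0.05      ] [0.62303425 0.15965165 0.05702498] 0.06394381910485958
((400.239990234375, 210.8199920654297), (51.90163040161133, 49.073204040527344), 8.130102157592773) [ 0.48899883 -0.14135438  0.005     ] [ 373  183   55   56 2473]
[[ 0.432 -0.064]
 [ 0.564 -0.082]
 [ 0.548 -0.22 ]
 [ 0.416 -0.199]] [0.13342318 0.13877503 0.13293706]
stand [0.63205322 0.0663842  0.019     ]
[[ 0.652  0.205]
 [ 0.675 -0.067]
 [ 0.612 -0.071]
 [ 0.59   0.198]]
```

apply_moves --targets '[[[0.5, 0.5, 0, -5, 1], [0.9, 0.6, 0, -7, 1], [0.9, 0.6, 0, -7, 1], [0.9, 0.6, 0, -7, 1]]]'

```text
clock: 0.43
eef_pos: [0.281, -0.3891, 0.2479]
tool_rot: [0.999, -0.037, -0.0, -0.0]
ft_force: [0.6, -0.0, -1.1]
grip_width: 0.0854
grasp_force: 0.0
```

```bash
python3 - <<'E'
from h import *
o=get_obs();print(o['joint_pos'].round(3),o['eef_pos'],o['tool_rot'],Rot.from_quat(o['tool_rot']).as_matrix().round(3).tolist())
E
```

```text
[-0.945  0.202 -0.046  1.324  0.     2.269] [ 0.28100413 -0.38909808  0.24789261] [ 9.99333216e-01 -3.65092644e-02 -2.51511384e-04 -3.66000588e-04] [[0.997, -0.073, -0.0], [-0.073, -0.997, 0.001], [-0.001, -0.001, -1.0]]
```

The q6 limit means I have to grasp with the half-turned orientation, a yaw of about 202.5°. I'll travel high and turn on the way.

apply_moves --targets '[[[0.2, 0.61, 0, 7.1, 1], [0.2, 0.61, 0, 7.1, 1], [0.2, 0.61, 0, 7.1, 1], [0.2, 0.61, 0, 7.1, 1], [0.2, 0.61, 0, 7.1, 1], [0.2, 0.61, 0, 7.1, 1], [0.2, 0.61, 0, 7.1, 1], [0.2, 0.61, 0, 7.1, 1]]]'

```text
clock: 1.1
eef_pos: [0.3443, -0.1936, 0.248]
tool_rot: [0.894, 0.449, -0.0, -0.0]
ft_force: [0.5, 0.4, -0.6]
grip_width: 0.0855
grasp_force: 0.0
```

apply_moves --targets '[[[0.2, 0.61, 0, 7.1, 1], [0.2, 0.61, 0, 7.1, 1], [0.2, 0.61, 0, 7.1, 1], [0.2, 0.61, 0, 7.1, 1], [0.2, 0.61, 0, 7.1, 1], [0.2, 0.61, 0, 7.1, 1], [0.2, 0.61, 0, 7.1, 1], [0.2, 0.61, 0, 7.1, 1]]]'

```text
clock: 1.77
eef_pos: [0.4083, 0.0015, 0.248]
tool_rot: [0.572, 0.82, -0.0, -0.0]
ft_force: [0.6, 0.4, 0.8]
grip_width: 0.0856
grasp_force: 0.0
```

apply_moves --targets '[[[0.2, 0.61, 0, 7.1, 1], [0.2, 0.61, 0, 7.1, 1], [0.2, 0.61, 0, 7.1, 1], [0.2, 0.61, 0, 7.1, 1], [0.2, 0.61, 0, 7.1, 1], [0.2, 0.61, 0, 7.1, 1], [0.2, 0.61, 0, 7.1, 1], [0.2, 0.61, 0, 7.1, 1]]]'

```text
clock: 2.43
eef_pos: [0.4723, 0.1966, 0.2478]
tool_rot: [0.113, 0.994, -0.0, -0.0]
ft_force: [0.9, -0.2, -0.4]
grip_width: 0.0853
grasp_force: 0.0
```

apply_moves --targets '[[[0.2, 0.6, 0, 7.1, 1], [0.2, 0.6, 0, 7.1, 1], [0.2, 0.6, 0, 7.1, 1], [0.2, 0.6, 0, 7.1, 1], [0.2, 0.6, 0, 7.1, 1], [0, 0, 0, 0, 1], [0, 0, 0, 0, 1]]]'

```text
clock: 3.02
eef_pos: [0.5121, 0.3163, 0.2469]
tool_rot: [-0.192, 0.981, -0.001, -0.001]
ft_force: [-0.5, -0.0, -0.2]
grip_width: 0.0857
grasp_force: 0.0
```

```bash
python3 - <<'E'
from h import *
o=get_obs();print(o['joint_pos'].round(3),o['eef_pos'],np.rad2deg(np.arctan2(*Rot.from_quat(o['tool_rot']).as_matrix()[[1,0],0])))
shot('wrist','w1.png');c=imaging.get_calibration('wrist');print(c)
E
```

```text
[ 0.553  0.45   0.301  1.424 -0.     0.167] [0.51209003 0.31628455 0.24691278] -157.85285168329082
{'camera_matrix': array([[309.70691629,   0.        , 317.96737306],
       [  0.        , 309.70691629, 204.83378904],
       [  0.        ,   0.        ,   1.        ]]), 'hand_eye': array([[-9.24868925e-04, -9.56511247e-01, -2.91693981e-01,
         7.46371394e-02],
       [ 9.99999393e-01, -7.09757294e-04, -8.43272555e-04,
        -3.49092565e-05],
       [ 5.99567752e-04, -2.91694584e-01,  9.56511322e-01,
        -1.25662154e-01],
       [ 0.00000000e+00,  0.00000000e+00,  0.00000000e+00,
         1.00000000e+00]])}
```

View pics/w1.png

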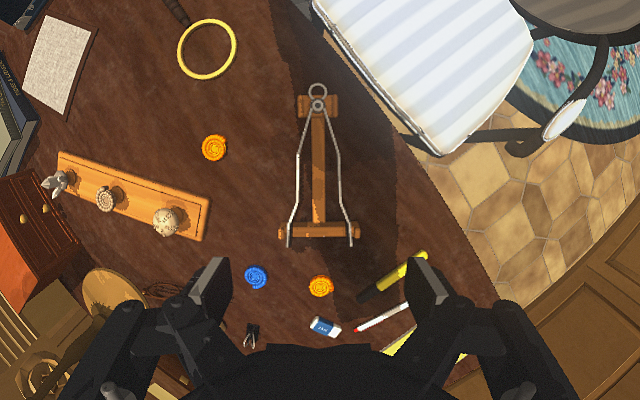

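The wrist view shows the tongs with the hinge at (318,104) and tips at (290,243) and (352,243). The coil is visible on the middle post at (106,198), with the urchin at (166,221) and the quartz at (55,182). The next step is to compute positions from this view.

```bash
cat >> h.py <<'E'
def wplane(uv,z,w=None):
    w=w if w is not None else np.load('pics/wrist.npz')
    c=imaging.get_calibration('wrist');K=c['camera_matrix'];H=c['hand_eye']
    d=np.array([uv[0]-K[0,2],uv[1]-K[1,2]])/K[0,0];th=np.hypot(*d)
    r=np.r_[np.sin(th)*d/th,np.cos(th)]
    R=Rot.from_quat(w['rot']).as_matrix();e=R@H[:3,3]+w['pos'];r=R@H[:3,:3]@r
    return e+r*(z-e[2])/r[2]
E
python3 - <<'E'
from h import *
w=np.load('pics/wrist.npz');p=w['p'];hsv=cv2.cvtColor(p,cv2.COLOR_BGR2HSV)
h=wplane((318,105),.034)[:2]
m=np.zeros((400,640),bool);m[80:252,280:360]=True;m&=(hsv[...,1]<70)&(hsv[...,2]>110)
Q=np.array([wplane((x,y),.034)[:2] for y,x in zip(*np.nonzero(m))])
a=np.deg2rad(22)
for _ in range(5):
  X=np.array([np.cos(a),np.sin(a)]);Y=np.array([-X[1],X[0]]);s=(Q-h)@X;y=(Q-h)@Y
  st=np.arange(.04,.165,.01);g=[y[abs(s-q)<.005] for q in st]
  mid=np.array([(k.max()+k.min())/2 for k in g]);c=np.polyfit(st,mid,1);h=h+Y*c[1];a+=np.arctan(c[0])
print(h,np.rad2deg(a),s.min(),s.max(),(mid*1e3).round(1),[round(1e3*np.ptp(k)) for k in g])
print('grip',h+X*(s.max()-.083),h+X*(s.min()+.107))
for uv,z in(((106,198),.047),((166,221),.05),((58,60),.005)):print(wplane(uv,z).round(4))
E
```

```text
[0.43492091 0.28295925] 22.99403850902661 -0.02420363487651393 0.16448970725327838 [ 0.2  0.  -0.1 -0.3  0.1 -0.   0.4 -0.4  0.1 -0.1 -0.2  0.2  0.1] [41, 47, 48, 48, 49, 50, 51, 55, 64, 71, 74, 76, 79]
grip [0.50993589 0.31479201] [0.51113873 0.31530244]
[0.6299 0.0659 0.047 ]
[0.6219 0.1622 0.05  ]
[ 0.4818 -0.1253  0.005 ]
```

apply_moves --targets '[[[-0.03, -0.03, -0.7, 0.7, 1], [0, 0, -0.8, 0, 1], [0, 0, -0.8, 0, 1], [0, 0, -0.8, 0, 1], [0, 0, -0.8, 0, 1], [0, 0, -0.6, 0, 1], [0, 0, 0, 0, 1], [0, 0, 0, 0, 1]]]'

```text
clock: 3.73
eef_pos: [0.51, 0.3125, 0.0675]
tool_rot: [-0.197, 0.98, -0.001, -0.002]
ft_force: [-0.0, -0.7, -0.3]
grip_width: 0.0856
grasp_force: 0.0
```

apply_moves --targets '[[[0, 0, -0.5, 0, 1], [0, 0, -0.45, 0, 1], [0, 0, 0, 0, 1], [0, 0, 0, 0, 1], [0, 0, 0, 0, 0.3], [0, 0, 0, 0, 0.2]]]'

```text
clock: 4.23
eef_pos: [0.5127, 0.315, 0.0327]
tool_rot: [-0.198, 0.98, 0.001, 0.002]
ft_force: [0.6, -0.1, 0.3]
grip_width: 0.064
grasp_force: 0.0
```

apply_moves --targets '[[[0, 0, 0, 0, 0.1], [0, 0, 0, 0, 0.012], [0, 0, 0, 0, 0.012], [0, 0, 0, 0, 0.012], [0, 0, 0, 0, 0.012], [0, 0, 0, 0, 0.012]]]'

```text
clock: 4.73
eef_pos: [0.5128, 0.3151, 0.0326]
tool_rot: [-0.198, 0.98, 0.001, 0.002]
ft_force: [0.8, -0.2, 5.9]
grip_width: 0.0434
grasp_force: 8.4
```

```bash
python3 - <<'E'
from h import *
shot('wrist','w2.png');shot('side')
s=np.load('pics/side.npz')['p'];cv2.imwrite('pics/s2.png',cv2.resize(s[200:360,200:400],None,fx=3,fy=3,interpolation=2))
E
```

```text
(no output)
```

View pics/w2.png

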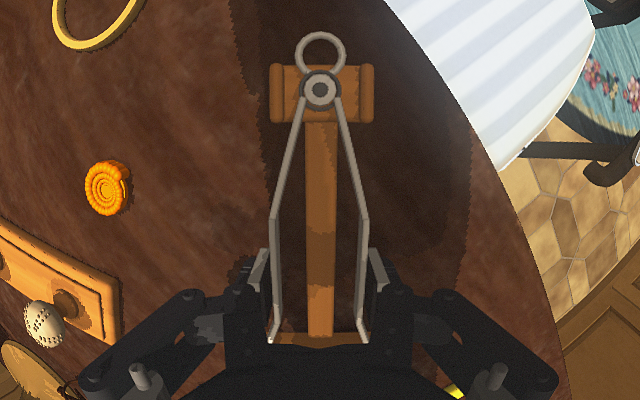

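The wrist view shows the tongs held between the pads, with the hinge at (320,90) and the arms at (275,290) and (365,290). Grip is 43.4 mm at 8 N. Now I'll lift and re-measure.

apply_moves --targets '[[[0, 0, 0.2, 0, 0.012], [0, 0, 0.4, 0, 0.012], [0, 0, 0.5, 0, 0.012], [0, 0, 0.5, 0, 0.012], [0, 0, 0.5, 0, 0.012], [0, 0, 0.3, 0, 0.012], [0, 0, 0, 0, 0.012], [0, 0, 0, 0, 0.012]]]'

```text
clock: 5.5
eef_pos: [0.5116, 0.3145, 0.1273]
tool_rot: [-0.198, 0.98, 0.0, 0.001]
ft_force: [0.1, 0.2, -0.4]
grip_width: 0.0435
grasp_force: 6.7
```

```bash
python3 - <<'E'
from h import *
w=np.load('pics/wrist.npz');print('pre-lift hinge',wplane((320,90),.036),w['pos'])
o=get_obs();print(o['eef_pos'],np.rad2deg(np.arctan2(*Rot.from_quat(o['tool_rot']).as_matrix()[[1,0],0])),o['grip_width'],o['grasp_force'],o['ft_force'])
p,d=shot('wrist');q,_=shot('side');
im=np.zeros((600,800,3),np.uint8);im[:300,:480]=cv2.resize(p,(480,300));im[:300,480:]=p[20:320,160:480];im[300:,:]=cv2.resize(q[170:320,200:400],(800,600),interpolation=2)[300:] if 0 else cv2.resize(q[210:330,220:540],(800,300),interpolation=2)
cv2.imwrite('pics/lift.png',im)
E
```

```text
pre-lift hinge [0.43529536 0.28331954 0.036     ] [0.51280471 0.31514673 0.03259752]
[0.51161248 0.31451802 0.12729088] -157.18745161620367 0.0435112909063964 6.71502873301506 [ 0.06321931  0.15712237 -0.40257936]
```

View pics/lift.png

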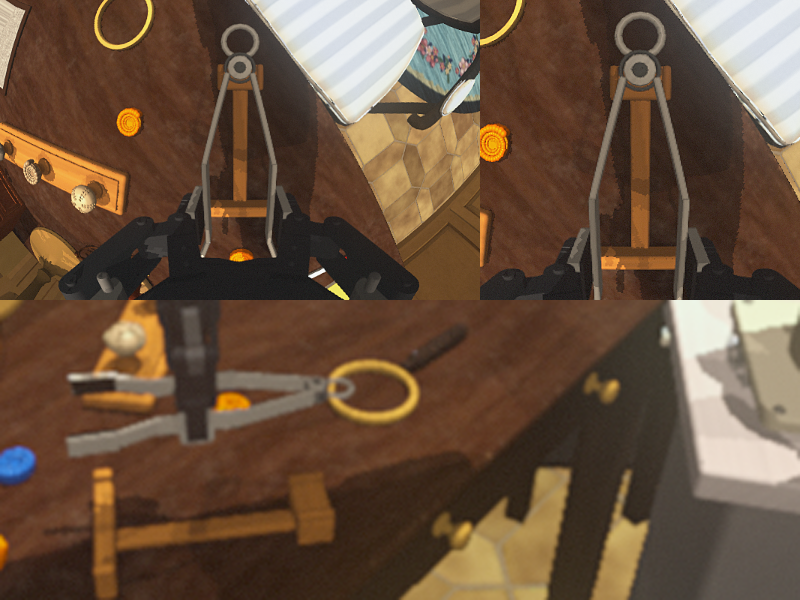

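The tongs lifted level and the hinge is still at (320,90) in full-image pixels. The tip point lies about 67 mm ahead of the TCP and about 4 mm below it. Moving above the ammonite at height.

apply_moves --targets '[[[0.084, -0.397, 0, -1.125, 0.012], [0.084, -0.397, 0, -1.125, 0.012], [0.084, -0.397, 0, -1.125, 0.012], [0.084, -0.397, 0, -1.125, 0.012], [0.084, -0.397, 0, -1.125, 0.012], [0.084, -0.397, 0, -1.125, 0.012], [0.084, -0.397, 0, -1.125, 0.012], [0.084, -0.397, 0, -1.125, 0.012]]]'

```text
clock: 6.27
eef_pos: [0.5371, 0.1861, 0.1246]
tool_rot: [-0.12, 0.993, -0.0, -0.002]
ft_force: [0.1, 0.6, -1.4]
grip_width: 0.0435
grasp_force: 6.7
```

apply_moves --targets '[[[0.084, -0.397, 0, -1.125, 0.012], [0.084, -0.397, 0, -1.125, 0.012], [0.084, -0.397, 0, -1.125, 0.012], [0.084, -0.397, 0, -1.125, 0.012], [0.084, -0.397, 0, -1.125, 0.012], [0.084, -0.397, 0, -1.125, 0.012], [0.084, -0.397, 0, -1.125, 0.012], [0.084, -0.397, 0, -1.125, 0.012]]]'

```text
clock: 6.93
eef_pos: [0.564, 0.0593, 0.1246]
tool_rot: [-0.041, 0.999, -0.0, -0.002]
ft_force: [-0.4, -0.2, -0.8]
grip_width: 0.0431
grasp_force: 6.7
```

apply_moves --targets '[[[0, 0, 0, 0, 0.012], [0, 0, 0, 0, 0.012], [0, 0, 0, 0, 0.012], [0, 0, 0, 0, 0.012]]]'

```text
clock: 7.27
eef_pos: [0.5645, 0.0609, 0.1257]
tool_rot: [-0.043, 0.999, 0.0, -0.001]
ft_force: [0.5, -1.0, -1.7]
grip_width: 0.0432
grasp_force: 6.7
```

```bash
python3 - <<'E'
from h import *
o=get_obs();print(o['eef_pos'],np.rad2deg(np.arctan2(*Rot.from_quat(o['tool_rot']).as_matrix()[[1,0],0])),o['grip_width'],o['grasp_force'],o['ft_force'])
p,d=shot('top');q,_=shot('side');w,_=shot('wrist')
im=np.zeros((600,800,3),np.uint8)
im[:320,:480]=cv2.resize(p[120:200,270:390],(480,320),interpolation=2)
im[:320,480:]=w[60:380,160:480]
im[320:,:]=cv2.resize(q[160:230,220:420],(800,280),interpolation=2)
cv2.imwrite('pics/over.png',im)
E
```

```text
[0.5644579  0.0608666  0.12567417] -175.1267908104336 0.04318359248477382 6.720443889498711 [ 0.50756072 -0.95542    -1.68599473]
```

View pics/over.png

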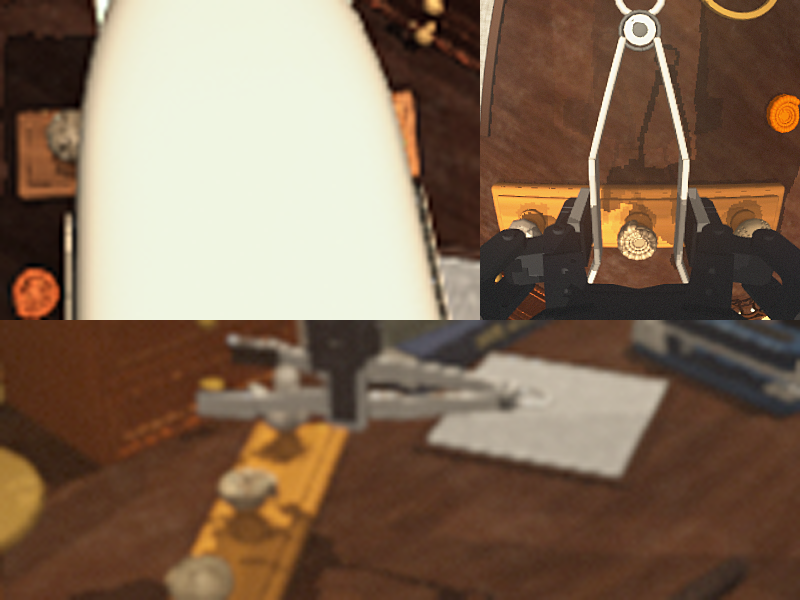

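The wrist crop shows the coil between the arms at full-image pixel (317,302), with the hinge at (320,90). I'll measure the ammonite from here.

```bash
python3 - <<'E'
from h import *
w=np.load('pics/wrist.npz');p=w['p'];hsv=cv2.cvtColor(p,cv2.COLOR_BGR2HSV)
m=np.zeros((400,640),np.uint8);m[275:330,290:345]=(hsv[275:330,290:345,1]<110)&(hsv[275:330,290:345,2]>70)
n,l,st,ce=cv2.connectedComponentsWithStats(m);i=1+st[1:,4].argmax();print(st[i],ce[i])
r=cv2.minEnclosingCircle(np.argwhere(l==i)[:,::-1].astype(np.float32));print(r)
A=wplane((st[i][0]+st[i][2]/2,st[i][1]+st[i][3]/2),.050);print('amm',A)
e=[wplane((st[i][0],ce[i][1]),.05),wplane((st[i][0]+st[i][2],ce[i][1]),.05)];print(np.linalg.norm(e[0]-e[1]))
H=wplane((320,90),w['pos'][2]+.0034);print('hinge',H,w['pos'])
R=Rot.from_quat(w['rot']).as_matrix();X=-R[:2,0]
for T in [w['pos'][:2]+X*.0672, H[:2]+(w['pos'][:2]-H[:2])/np.linalg.norm(w['pos'][:2]-H[:2])*.151]:print('tip',T,'need units',(A[:2]-T)/.04)
E
```

```text
[305 288  32  31 250] [324.796 304.832]
((320.8194580078125, 302.0486145019531), 16.305553436279297)
amm [0.6320263  0.06882399 0.05      ]
0.025172766033500837
hinge [0.48120056 0.05451923 0.12944841] [0.56470964 0.0610166  0.12604841]
tip [0.6316653  0.06674179] need units [0.00902489 0.0520549 ]
tip [0.63174558 0.0662323 ] need units [0.00701781 0.0647922 ]
```

apply_moves --targets '[[[0, 0, -0.3, 0, 0.012], [0, 0, -0.4, 0, 0.012], [0, 0, -0.4, 0, 0.012], [0, 0, -0.3, 0, 0.012], [0, 0, -0.3, 0, 0.012], [0, 0, -0.15, 0, 0.012], [0, 0, 0, 0, 0.012], [0, 0, 0, 0, 0.012]]]'

```text
clock: 8.08
eef_pos: [0.565, 0.0605, 0.0524]
tool_rot: [-0.042, 0.999, 0.0, -0.0]
ft_force: [0.6, -0.4, -0.7]
grip_width: 0.0435
grasp_force: 6.7
```

```bash
python3 - <<'E'
from h import *
o=get_obs();print(o['eef_pos'],o['joint_pos'].round(2),o['grip_width'],o['grasp_force'],o['ft_force'])
q,_=shot('side');w,_=shot('wrist')
im=np.zeros((600,800,3),np.uint8)
im[:300,:480]=cv2.resize(w,(480,300))
im[:300,480:]=cv2.resize(w[220:400,240:432],(320,300),interpolation=2)
im[300:,:]=cv2.resize(q[170:245,220:420],(800,300),interpolation=2)
cv2.imwrite('pics/down.png',im)
E
```

```text
[0.56499179 0.06047979 0.05238172] [ 0.11  0.53 -0.11  0.93  0.    0.02] 0.043476115407459985 6.729396656155586 [ 0.57055191 -0.40773839 -0.70762283]
```

View pics/down.png

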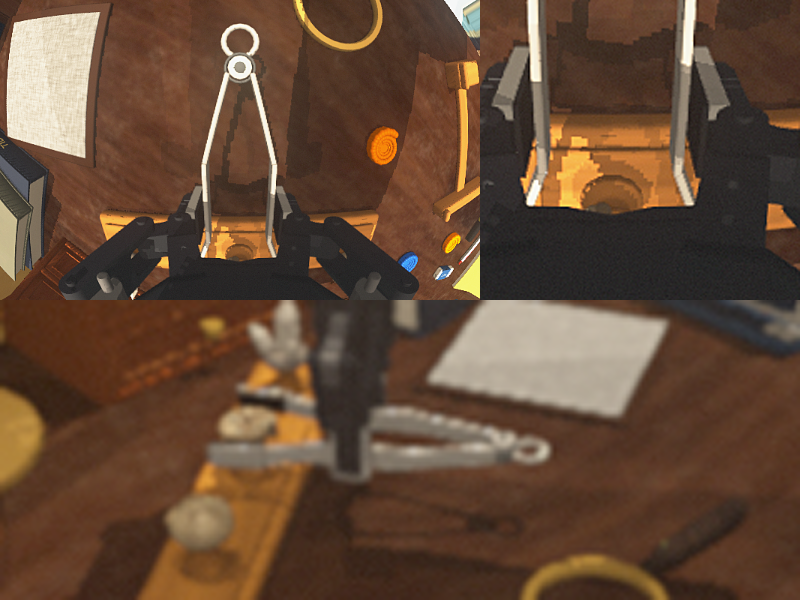

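The side crop shows the ammonite at (247,425) between the two tips, with the near arm at (240,455) and the far arm at (270,398). Gradually closing now.

apply_moves --targets '[[[0, 0, -0.02, 0, -0.03], [0, 0, 0, 0, -0.07], [0, 0, 0, 0, -0.11], [0, 0, 0, 0, -0.15], [0, 0, 0, 0, -0.19], [0, 0, 0, 0, -0.22], [0, 0, 0, 0, -0.22], [0, 0, 0, 0, -0.22]]]'

```text
clock: 8.85
eef_pos: [0.5651, 0.0602, 0.0516]
tool_rot: [-0.042, 0.999, -0.0, 0.0]
ft_force: [-0.3, -0.1, 0.1]
grip_width: 0.0338
grasp_force: 19.9
```

apply_moves --targets '[[[0, 0, 0, 0, -0.28], [0, 0, 0, 0, -0.35], [0, 0, 0, 0, -0.4], [0, 0, 0, 0, -0.4], [0, 0, 0, 0, -0.4]]]'

```text
clock: 9.27
eef_pos: [0.5651, 0.0601, 0.0516]
tool_rot: [-0.042, 0.999, -0.0, 0.0]
ft_force: [-0.4, 0.0, -0.3]
grip_width: 0.0321
grasp_force: 59.3
```

apply_moves --targets '[[[0, 0, 0.05, 0, -0.4], [0, 0, 0.1, 0, -0.4], [0, 0, 0.15, 0, -0.4], [0, 0, 0.2, 0, -0.4], [0, 0, 0.2, 0, -0.4], [0, 0, 0.15, 0, -0.4], [0, 0, 0, 0, -0.4], [0, 0, 0, 0, -0.4]]]'

```text
clock: 9.93
eef_pos: [0.5656, 0.0602, 0.0864]
tool_rot: [-0.042, 0.999, 0.0, 0.001]
ft_force: [-0.8, -0.0, -2.0]
grip_width: 0.0319
grasp_force: 59.4
```

```bash
python3 - <<'E'
from h import *
q,_=shot('side');cv2.imwrite('pics/up.png',cv2.resize(q[160:250,230:350],(800,600),interpolation=2))
E
```

```text
(no output)
```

View pics/up.png

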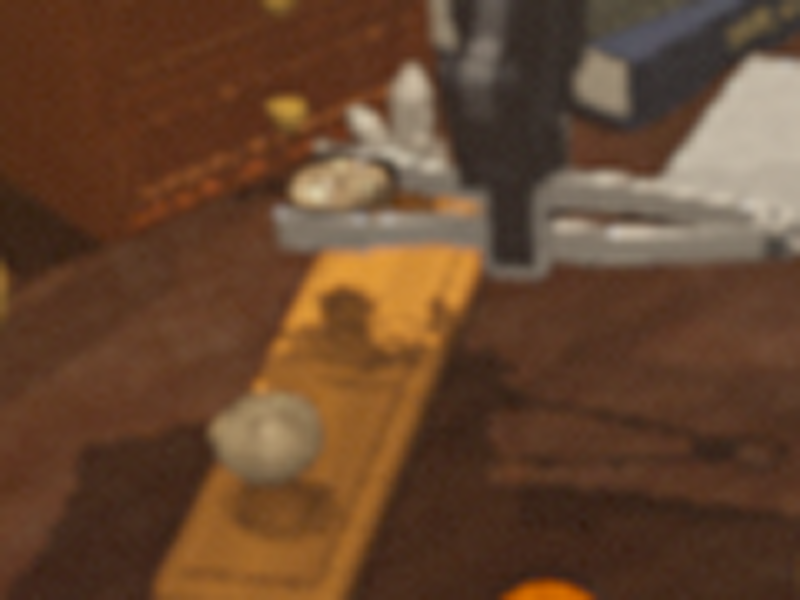

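The side crop shows the ammonite at (340,185) gripped between the tips, off its post. The middle post is empty, with the urchin and quartz still in place. Carrying it to the pad gently.

apply_moves --targets '[[[-0.05, 0, 0.1, 0, -0.4], [-0.1, 0, 0.17, 0, -0.4], [-0.1, 0, 0.17, 0, -0.4], [-0.1, 0, 0.17, 0, -0.4], [-0.1, -0.05, 0.17, 0, -0.4], [-0.12, -0.1, 0.17, 0, -0.4], [-0.14, -0.15, 0.15, 0, -0.4], [-0.14, -0.2, 0.1, 0, -0.4]]]'

```text
clock: 10.65
eef_pos: [0.5308, 0.0398, 0.1347]
tool_rot: [-0.042, 0.999, 0.0, 0.001]
ft_force: [-0.0, -0.5, -1.2]
grip_width: 0.0319
grasp_force: 59.4
```

apply_moves --targets '[[[-0.15, -0.26, 0, 0, -0.4], [-0.15, -0.28, 0, 0, -0.4], [-0.15, -0.28, 0, 0, -0.4], [-0.15, -0.28, 0, 0, -0.4], [-0.15, -0.28, 0, 0, -0.4], [-0.15, -0.28, 0, 0, -0.4], [-0.15, -0.28, 0, 0, -0.4], [-0.15, -0.28, 0, 0, -0.4]]]'

```text
clock: 11.32
eef_pos: [0.4823, -0.0499, 0.1334]
tool_rot: [-0.042, 0.999, -0.0, -0.0]
ft_force: [0.6, -0.5, -2.0]
grip_width: 0.032
grasp_force: 59.4
```

apply_moves --targets '[[[-0.15, -0.28, 0, 0, -0.4], [-0.15, -0.28, 0, 0, -0.4], [-0.15, -0.28, 0, 0, -0.4], [-0.15, -0.28, 0, 0, -0.4], [-0.15, -0.28, 0, 0, -0.4], [-0.15, -0.28, 0, 0, -0.4], [-0.1, -0.2, 0, 0, -0.4], [-0.05, -0.1, 0, 0, -0.4]]]'

```text
clock: 11.98
eef_pos: [0.4403, -0.129, 0.1336]
tool_rot: [-0.041, 0.999, -0.0, -0.0]
ft_force: [-0.4, -0.4, -1.2]
grip_width: 0.0322
grasp_force: 59.4
```

apply_moves --targets '[[[-0.1, -0.1, -0.1, 0, -0.4], [-0.1, -0.1, -0.15, 0, -0.4], [-0.1, -0.12, -0.15, 0, -0.4], [-0.08, -0.08, -0.14, 0, -0.4], [-0.04, -0.04, -0.1, 0, -0.4], [0, 0, 0, 0, -0.4], [0, 0, 0, 0, -0.4], [0, 0, 0, 0, -0.4]]]'

```text
clock: 12.65
eef_pos: [0.4246, -0.1453, 0.108]
tool_rot: [-0.042, 0.999, -0.0, 0.0]
ft_force: [-0.6, 0.6, -0.8]
grip_width: 0.0321
grasp_force: 59.4
```

```bash
python3 - <<'E'
from h import *
o=get_obs();print(o['eef_pos'],o['joint_vel'].round(3),o['grip_width'],o['grasp_force'])
p,d=shot('top');q,_=shot('side')
im=np.zeros((600,800,3),np.uint8)
im[:300,:]=cv2.resize(p[135:285,150:550],(800,300))
im[300:,:]=cv2.resize(q[140:230,240:480],(800,300),interpolation=2)
cv2.imwrite('pics/fin.png',im)
E
```

```text
[ 0.42457479 -0.14534145  0.10801094] [ 0.003 -0.006  0.007  0.001  0.001  0.002] 0.03206724593061171 59.43921454483643
```

View pics/fin.png

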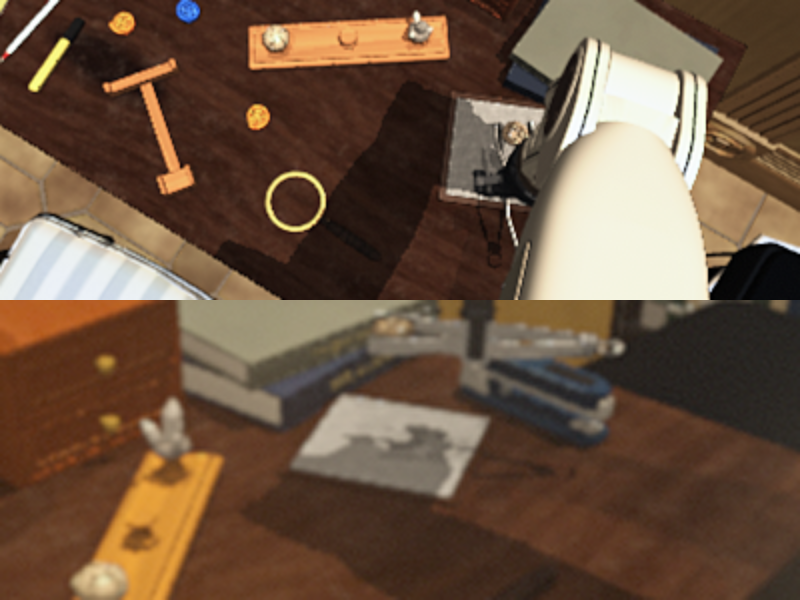

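The top crop shows the ammonite at full-image pixel (407,201), held in the tongs over the pad. The post is empty and the bystanders are untouched. I'll check its position and hand in if it's over the pad's middle.

```bash
python3 - <<'E'
from h import *
A=onplane('top',(407.5,201),.108);print(A, cloud('top',np.load('pics/top.npz')['d'])[201,407])
if np.hypot(A[0]-.49,A[1]+.141)<.02: print(order.job_done())
E
```

```text
[ 0.49402757 -0.14158577  0.108     ] [ 0.49413612 -0.14050308  0.10733523]
the job is handed in; nothing more can be done
None
```

The job is handed in: the ammonite is held steady in the closed tongs about 10 cm above the pad and within about 5 mm of its middle, and the pictures show nothing else disturbed.

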